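# Put the weighing bottle away and shut the drawer

## Robot

A 7-joint arm with a two-finger parallel gripper is mounted at the origin on a cart in front of the work surface, level with it; the furniture and walls round the work are solid. World frame = base frame: x ahead of the robot, y to its left, z up, the work surface at z = 0. Lengths are in m, angles in rad, forces in N, time in s.
With the tool pointing down it reaches from about 0.425 to 0.95 m from the base axis. Payload 4.7 kg.
Tool frame: the origin (TCP) lies midway between the tips of the shut fingers; the grasp point (between the pads) lies 19 mm behind it; z points along the fingers, y is the direction in which the jaws open and shut (so a half turn about z gives the same grasp; the last joint's range is limited). The gripper opens to 87 mm and grips with 3 to 60 N. Pads are 19 mm wide; open, the fingers measure 117 mm over their backs; the gripper's body (75 mm by 190 mm) begins 51 mm behind the grasp point.
Start: joints at [-1.241, 0.469, -0.049, 1.532, 0.024, 1.141, -0.082], TCP at [0.237, 0.632, 0.223] pointing down, gripper open.
Joint ranges: [-2.59, 2.59], [-0.33, 1.99], [-1.39, 1.29], [0.1, 2.45], [-1.04, 4.18], [0.21, 1.99], [-2.66, 2.66]. Speed limits (rad/s): [2.57, 2.57, 3.14, 3.14, 3.14, 3.14, 3.14].

## Interface

Orientations are given as a unit quaternion [w, x, y, z].
In Python, from bench import env gives the robot as it stands. The module is installed in compiled form; this text tells all that it offers. Calls block until the motion is done:
- env.goto(position, orientation): joint-space move of the TCP to a pose.
- env.line_to(position, orientation=None, v=0.15, force_limit=None): straight line of the TCP; orientation=None keeps the orientation; v is the mean speed in m/s. With force_limit (N) it stops when the force on the tool has changed by that much, and returns True; else False.
- env.move_j(angles): joint-space move.
- env.command_gripper(opening, grasp_force=None): finger opening in m; grasp_force is the grip in N (None keeps the last); returns when the fingers have stopped.
- env.pause(seconds).
- env.inverse_kinematics(position, orientation): joint angles nearest the present ones, or None.
- env.snapshot(name): name is "side" or "top" or "wrist"; returns a dict with "color" (400x640x3 uint8, red, green, blue), "z_map" (400x640 float32, m along the optical axis (not along the pixel's ray), 0 where there is no reading), "fx", "fy", "cx", "cy" (pixels), "k1" (the pictures are not rectified: a ray, as slopes to the right and down, at radius r is drawn at 1 + k1 r^2 times it, then the intrinsics apply), "R" (3x3) and "t" (3): a world point X has camera coordinates R X + t. Camera axes: x right, y down, z forward; pixel columns grow to the right and rows downward; lengths in m; the calibration is good to about 2 mm. A picture is of the moment at which its call begins.
A pose or a line that the arm cannot do raises env.IKError and nothing moves.
- env.job_done(): hands the job in, once; it reports no verdict.
Readings, each from a call of its own:
- env.read_t(): time.
- env.read_q(): joint angles.
- env.read_qd(): joint speeds.
- env.read_joint_efforts(): joint torques, N m.
- env.read_ee_pos(): TCP position.
- env.read_tool_rot(): TCP orientation.
- env.read_force(): force on the tool from outside, world axes, zero at the start.
- env.read_torque(): the same for the moment, N m.
- env.read_finger_gap(): finger opening in m.
Only numpy, scipy, OpenCV 4.12 (cv2) and the standard library are available. Lean on these libraries where they do the work, as an engineer would, in place of code of your own. Each camera call takes 0.05 s, during which the arm holds its last target.

## Task

Stand the small glass weighing bottle upright in the open drawer of the white bench-top unit, then push the drawer fully home. Leave the porcelain crucible where it stands.

Things in the scene. Friction and masses are not known exactly. Their poses are not given: they have to be found in the camera images.
- bottle_mid (a point): Weighing bottle: small clear glass jar with white salt and a knobbed glass lid, 41 mm across, 52 mm tall. Grip its body, an upright cylinder 38 mm across and 36 mm tall, not the lid. The point is on the axis, 18 mm above the underside; z is up. About 60 g. It stands in one of three places it shares with the crucible and a red rubber bulb.
- crucible_mid (a point): A bystander: the white porcelain crucible with a knobbed lid, conical, 43 mm across and 46 mm tall. The point is on its axis, 17 mm above its underside.
- drawer_in (a point): Centre of the drawer's inner floor, 22 mm above the worktop; moves with the drawer. x is level and points the way the drawer shuts, y left, z up. Inside: 195 mm along x, 148 mm along y, walls 51 mm high. Open by q, only x < q - 0.104 lies clear of the top of the white unit (190 mm wide, 95 mm tall, fixed, up to 12 degrees askew), so use the front part.
- unit_drawer0 (a joint): Drawer opening, m: 0 shut, starts 0.13 to 0.155, limit 0.165. Slides easily (1 N and light damping), stays where left. In the drawer_in frame the grey front panel's outer face is at x = -0.119, its top edge at z = 0.060; the level steel bar handle before it (11 mm thick, 95 mm along y) has its middle at x = -0.154, y = 0, z = 0.035.
Mind the look-alikes: they are no part of the job. Leave any yellow look-alike of the part that bears bottle_mid alone.

How it is judged:
On the way:
1. the weighing bottle stands upright on the floor of the drawer while the drawer is still open by more than 50 mm (x of bottle_mid in the frame of drawer_in between -0.098 and 0.098 m and y of bottle_mid in the frame of drawer_in between -0.075 and 0.075 m and z of bottle_mid in the frame of drawer_in between 0.006 and 0.03 m and angle between bottle_mid's own z axis and vertical below 0.2 rad and value of joint unit_drawer0 above 0.05 m), for 0.2 s.
At the end, for the whole second after the job is handed in: The weighing bottle stands upright (within 11 degrees) on the floor of the drawer, anywhere in it, and the drawer is shut to within 10 mm (x of bottle_mid in the frame of drawer_in between -0.098 and 0.098 m and y of bottle_mid in the frame of drawer_in between -0.075 and 0.075 m and z of bottle_mid in the frame of drawer_in between 0.006 and 0.03 m and angle between bottle_mid's own z axis and vertical below 0.2 rad and value of joint unit_drawer0 below 0.01 m); the robot touches nothing.
It fails at once if the crucible is moved by more than 30 mm (distance of crucible_mid from where it was at the start of the episode above 0.03 m).
It also fails if it takes over 51 s, if anything falls off the work surface, if the arm or the gripper's body presses on something with over 40 N, if the wrist force passes 120 N, or if a joint passes its speed limit or range.

## Working session

There is one attempt and no reset: what is moved stays moved. The work goes in short steps, each a Python script; the robot and the scene stay as the last script left them, time stands still between calls to the robot, and variables do not carry over. Pictures are saved under pics/ and viewed, and the job is handed in when it is done.

```bash
mkdir -p pics; cat > h.py <<'E'
import numpy as np, cv2
from bench import env
def save(im,n): cv2.imwrite('pics/'+n+'.png',cv2.cvtColor(im,cv2.COLOR_RGB2BGR))
def ray(s,u,v):
    K=np.array([[s['fx'],0,s['cx']],[0,s['fy'],s['cy']],[0,0,1.]])
    p=cv2.undistortPoints(np.array([[[u,v]]],float),K,np.array([s['k1'],0,0,0.]))[0,0]
    R=np.array(s['R']);t=np.array(s['t'])
    return -R.T@t, R.T@np.array([p[0],p[1],1.])
def onz(s,u,v,z):
    o,d=ray(s,u,v); return o+d*(z-o[2])/d[2]
def dep(s,u,v):
    o,d=ray(s,u,v); return o+d*s['z_map'][int(round(v)),int(round(u))]
E
python3 - <<'E'
from h import *
import pickle
for n in ['side','top','wrist']:
    s=env.snapshot(n); save(s['color'],n+'0'); pickle.dump(s,open(n+'0.pkl','wb'))
    print(n,s['fx'],s['k1'],-np.array(s['R']).T@s['t'],np.array(s['R'])[2])
print(env.read_t(),env.read_tool_rot(),env.read_finger_gap())
E
```

```text
side 466.463600412636 -0.04291947689102754 [ 0.35166911 -1.09955552  0.54555143] [ 0.21024989  0.88985402 -0.40491334]
top 387.3526125908534 -0.0024687935617584565 [ 0.41490089 -0.02278726  0.95280542] [ 0.20171257  0.00275129 -0.9794409 ]
wrist 305.49787754092733 -0.0009858025051513422 [0.17383041 0.65433134 0.38300661] [ 0.23034287 -0.08931175 -0.96900236]
0.15 [-1.12626950e-04  1.78415573e-01  9.83954940e-01 -7.39903830e-04] 0.08690893591978074
```

View pics/top0.png

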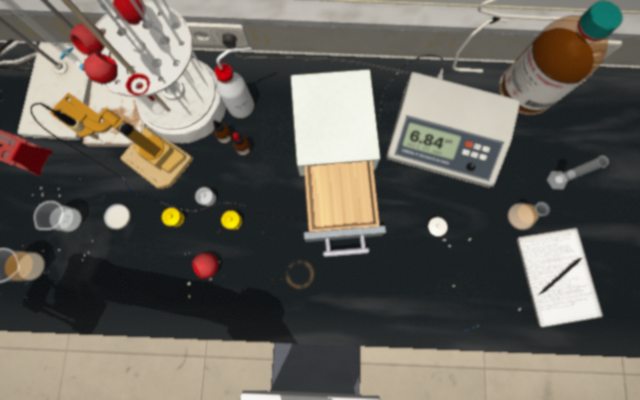

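View pics/side0.png

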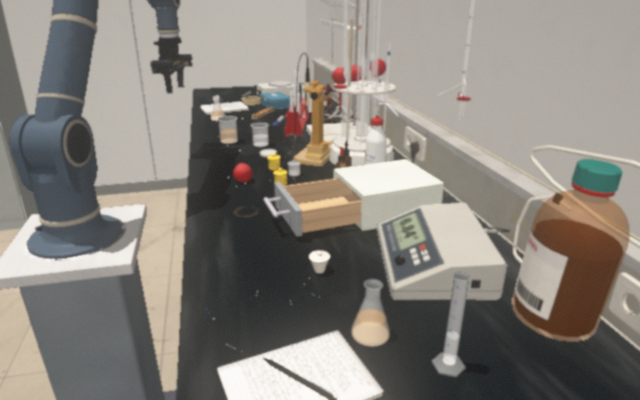

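View pics/wrist0.png

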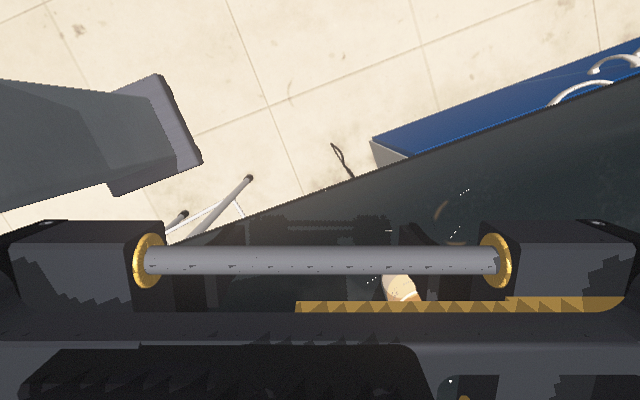

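```bash
python3 - <<'E'
from h import *
import pickle
T=pickle.load(open('top0.pkl','rb'));S=pickle.load(open('side0.pkl','rb'))
c=T['color'][160:285,90:260]; c2=S['color'][130:200,220:320]
save(np.vstack([cv2.resize(c,(680,400),interpolation=cv2.INTER_CUBIC)[:330],cv2.resize(c2,(680,270)[:2],interpolation=cv2.INTER_CUBIC)]),'crop0')
for n,u,v in [('jar',205,196),('y1',172,216),('y2',231,219),('white',117,216),('red',205,265),('cruc',437,226),('floor',342,200),('unittop',335,120),('panel',345,236),('bar',347,252)]:
    print(n,dep(T,u,v).round(3))
for n,u,v in [('jar',294,169),('y2',280,176),('y1',273,160),('white',268,153),('cruc',319,258)]: print(n,dep(S,u,v).round(3))
E
```

```text
jar [0.592 0.272 0.046]
y1 [0.541 0.345 0.044]
y2 [0.539 0.204 0.049]
white [0.541 0.495 0.007]
red [0.43  0.253 0.053]
cruc [ 0.542 -0.282  0.046]
floor [ 0.601 -0.056  0.022]
unittop [ 0.778 -0.031  0.095]
panel [ 0.507 -0.064  0.075]
bar [ 0.472 -0.07   0.064]
jar [0.593 0.251 0.026]
y2 [0.539 0.192 0.03 ]
y1 [0.538 0.328 0.034]
white [0.54  0.475 0.009]
cruc [ 0.543 -0.294  0.035]
```

View pics/crop0.png

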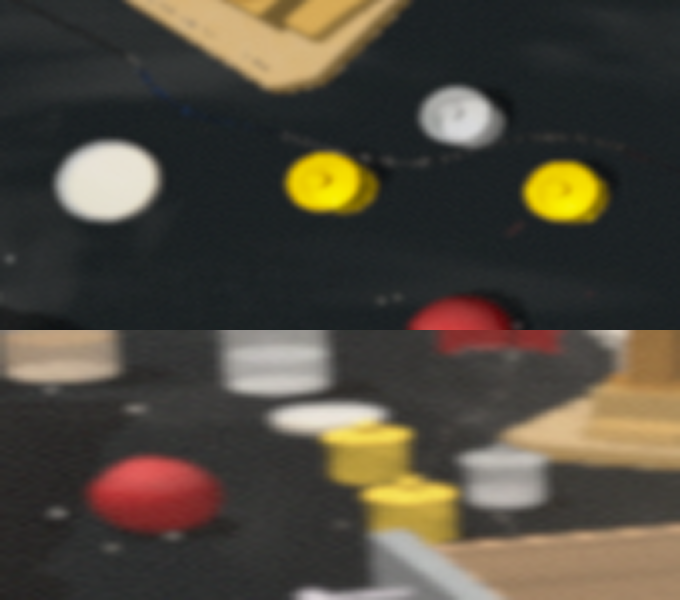

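Candidates seen in the top view: the clear jar (205,196), yellow look-alikes (172,217) and (231,219), a flat white disc (117,216), the crucible (437,226), the red bulb (205,265) and beakers (68,218). The crop confirms that (205,196) is the clear glass jar with white contents and a knobbed lid, so I choose that one.

```bash
python3 - <<'E'
from h import *
import pickle
T=pickle.load(open('top0.pkl','rb'));S=pickle.load(open('side0.pkl','rb'))
c=T['color'].astype(int)
# jar
g=(c.min(2)>95); 
n,l,st,ce=cv2.connectedComponentsWithStats(g[180:215,188:222].astype(np.uint8))
print(st,ce+[188,180])
z=T['z_map']
P=np.array([[dep(T,u,v) for u in range(190,222)] for v in range(182,212)]).reshape(-1,3)
m=P[:,2]>0.034; q=P[m&(P[:,2]<.06)]
print(m.sum(),q.mean(0),q.min(0),q.max(0),np.histogram(q[:,2],8))
# unit top, depth-based
P=np.array([[dep(T,u,v) for u in range(280,395)] for v in range(60,180)]).reshape(-1,3)
q=P[(abs(P[:,2]-.095)<.006)]
r=cv2.minAreaRect((q[:,:2]*1000).astype(np.float32)); print(r, cv2.boxPoints(r).round(0).tolist())
# drawer floor wood
P=np.array([[dep(T,u,v) for u in range(295,395)] for v in range(160,262)]).reshape(-1,3)
for lo,hi in [(.012,.03),(.068,.079),(.0795,.09),(.05,.066)]:
    q=P[(P[:,2]>lo)&(P[:,2]<hi)]
    r=cv2.minAreaRect((q[:,:2]*1000).astype(np.float32)); print(lo,len(q),r, cv2.boxPoints(r).round(0).tolist())
save(cv2.resize(T['color'][60:270,280:395],(460,840))[0:600],'d0a')
save(cv2.resize(T['color'][150:265,290:400],(660,600+90))[:600],'d0')
E
```

```text
[[  0   0  34  35 903]
 [  7   7  20  19 287]] [[204.50719823 197.25138427]
 [204.47735192 196.20905923]]
228 [0.59322267 0.27694142 0.04043932] [0.57358424 0.25778521 0.03441294] [0.61344098 0.29858373 0.052353  ] (array([17, 54, 99, 26,  4,  4, 10,  9]), array([0.03441294, 0.03665545, 0.03889795, 0.04114046, 0.04338297,
       0.04562547, 0.04786798, 0.05011049, 0.052353  ]))
((787.0585327148438, -29.085121154785156), (226.9124298095703, 190.34478759765625), 6.960608005523682) [[663.0, 52.0], [686.0, -137.0], [911.0, -110.0], [888.0, 79.0]]
0.012 3926 ((603.4774780273438, -76.99192810058594), (188.9958038330078, 237.8805694580078), 7.063347339630127) [[495.0, 29.0], [524.0, -207.0], [712.0, -183.0], [683.0, 53.0]]
0.068 577 ((592.7048950195312, -53.20947265625), (173.75697326660156, 188.99127197265625), 7.218686580657959) [[495.0, 30.0], [518.0, -158.0], [691.0, -136.0], [667.0, 51.0]]
0.0795 600 ((591.3715209960938, -52.65283203125), (170.77584838867188, 187.05746459960938), 6.929831504821777) [[495.0, 30.0], [518.0, -156.0], [687.0, -135.0], [665.0, 50.0]]
0.05 455 ((574.3660888671875, -54.179588317871094), (218.18251037597656, 187.80715942382812), 6.3499064445495605) [[456.0, 27.0], [476.0, -160.0], [693.0, -135.0], [672.0, 51.0]]
```

View pics/d0.png

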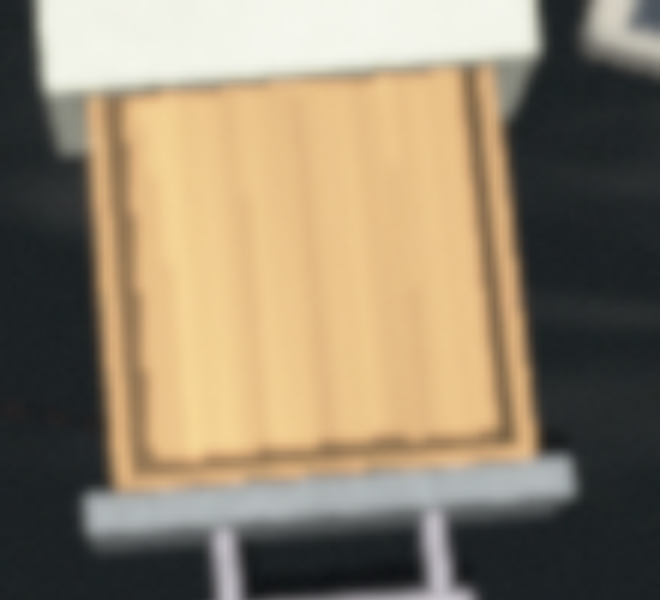

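```bash
cat >> h.py <<'E'
from scipy.spatial.transform import Rotation as Ro
def down(a): # jaw axis (tool y) at world angle a
    y=np.array([np.cos(a),np.sin(a),0]);z=np.array([0,0,-1.]);x=np.cross(y,z)
    q=Ro.from_matrix(np.stack([x,y,z],1)).as_quat(); return q[[3,0,1,2]]
YAW=np.radians(7.0); XD=np.array([np.cos(YAW),np.sin(YAW),0]); YD=np.array([-XD[1],XD[0],0])
O=np.array([.6246,-.049,.022])
def dw(x,y,z): return O+XD*x+YD*y+np.array([0,0,z])
E
python3 - <<'E'
from h import *
for a in [0,np.pi]:
  for p,b in [([.593,.276,.2],a),(dw(-.04,0,.15),YAW+np.pi/2),(dw(-.04,0,.15),YAW-np.pi/2),(dw(-.19,0,.02),YAW+np.pi/2),(dw(-.19,0,.02),YAW-np.pi/2)]:
    q=env.inverse_kinematics(p,down(b)); print(a,None if q is None else np.round(q,2))
E
```

```text
0 [-0.74  0.46  0.34  1.63 -0.17  1.08 -0.35]
0 [-0.3   0.39  0.41  1.82 -0.19  0.97  1.89]
0 [-0.56  0.46  0.79  1.84 -0.39  1.   -1.06]
0 [-0.2   0.38  0.33  2.25 -0.23  0.55  1.99]
0 [-0.66  0.53  0.93  2.27 -0.71  0.67 -0.65]
3.141592653589793 [-0.3   0.47 -0.28  1.6   0.14  1.09  2.52]
3.141592653589793 [-0.3   0.39  0.41  1.82 -0.19  0.97  1.89]
3.141592653589793 [-0.56  0.46  0.79  1.84 -0.39  1.   -1.06]
3.141592653589793 [-0.2   0.38  0.33  2.25 -0.23  0.55  1.99]
3.141592653589793 [-0.66  0.53  0.93  2.27 -0.71  0.67 -0.65]
```

```bash
python3 - <<'E'
from h import *
env.goto([.593,.276,.17],down(0))
s=env.snapshot('wrist'); save(s['color'],'w1'); t=env.snapshot('top'); save(t['color'],'t1')
import pickle; pickle.dump(s,open('w1.pkl','wb'))
print(env.read_t(),env.read_ee_pos())
E
```

```text
2.0833 [0.59225717 0.27793346 0.16999978]
```

View pics/w1.png

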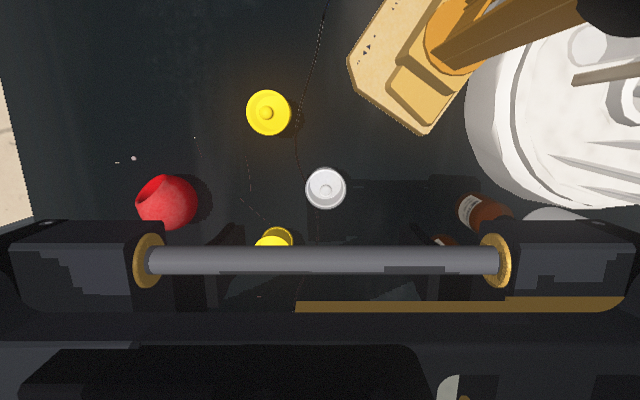

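```bash
python3 - <<'E'
from h import *
import pickle
s=pickle.load(open('w1.pkl','rb'))
c=s['color'][160:218,295:360].astype(int)
n,l,st,ce=cv2.connectedComponentsWithStats((c.min(2)>100).astype(np.uint8)); i=1+st[1:,4].argmax()
u,v=ce[i]+[295,160]; print(st[i],u,v)
for z in (.02,.036,.04): print(onz(s,u,v,z).round(4))
print(dep(s,325,189).round(4), dep(s,325,175))
t=pickle.load(open('top0.pkl','rb'))
for z in (.03,.036,.04): print(onz(t,204.48,196.2,z).round(4))
E
```

```text
[  10    7   41   42 1334] 325.13643178410797 188.14917541229386
[0.5953 0.2742 0.02  ]
[0.5951 0.2778 0.036 ]
[0.5951 0.2787 0.04  ]
[0.5949 0.2801 0.0498] [0.59490108 0.29149687 0.03852802]
[0.5948 0.2781 0.03  ]
[0.5936 0.2761 0.036 ]
[0.5928 0.2748 0.04  ]
```

```bash
python3 - <<'E'
from h import *
env.line_to([.594,.277,.07],down(0),v=.15)
print(env.read_ee_pos(),env.read_force())
print(env.line_to([.594,.277,.006],down(0),v=.06,force_limit=8))
print(env.read_ee_pos(),env.read_force())
env.command_gripper(0.0,15)
print(env.read_finger_gap(),env.read_force())
env.line_to([.594,.277,.17],down(0),v=.12)
print(env.read_finger_gap(),env.read_t(),env.read_force())
for n in ('side','wrist'): save(env.snapshot(n)['color'],n+'2')
E
```

```text
[0.59474565 0.27731197 0.07084382] [0.02693762 0.67558349 0.4108716 ]
False
[0.59437423 0.27711399 0.00646052] [-0.27492435 -0.76331601 -0.44473364]
0.03690594933845786 [ 1.79957071  0.61687785 -0.34099003]
0.03686990184660403 6.5167 [-0.4357147   0.0209288  -0.73747907]
```

View pics/wrist2.png

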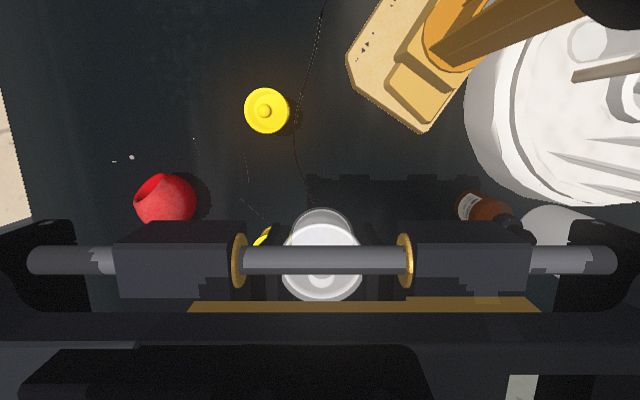

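View pics/side2.png

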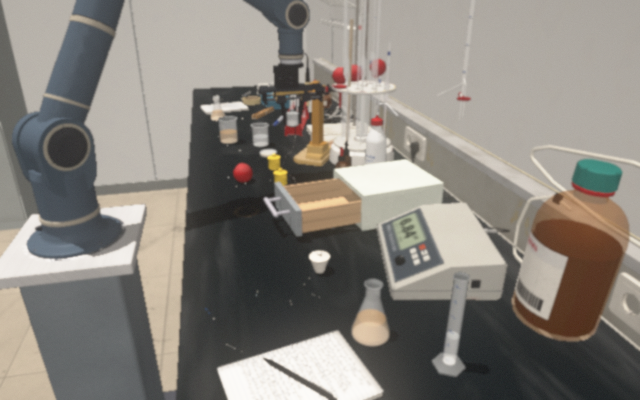

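The wrist view shows the jar held between the pads at (320,270); the side view shows it lifted at (293,118), with the yellow jars and the crucible unmoved.

```bash
python3 - <<'E'
from h import *
D=down(YAW-np.pi/2)
p=dw(-.04,0,0)
env.goto([p[0],p[1],.17],D); env.line_to([p[0],p[1],.15],D,v=.1)
print(env.read_ee_pos(),p,env.read_finger_gap())
env.line_to([p[0],p[1],.045],D,v=.12)
print(env.line_to([p[0],p[1],.024],D,v=.03,force_limit=3),env.read_ee_pos(),env.read_force())
for n in ('side','top'): save(env.snapshot(n)['color'],n+'3')
print(env.read_t())
E
```

```text
[ 0.5845845  -0.05292832  0.14919488] [ 0.58489815 -0.05387477  0.022     ] 0.036761428228868284
True [ 0.58481465 -0.05379693  0.02772945] [0.33894102 0.19838317 2.59651968]
9.9083
```

View pics/side3.png

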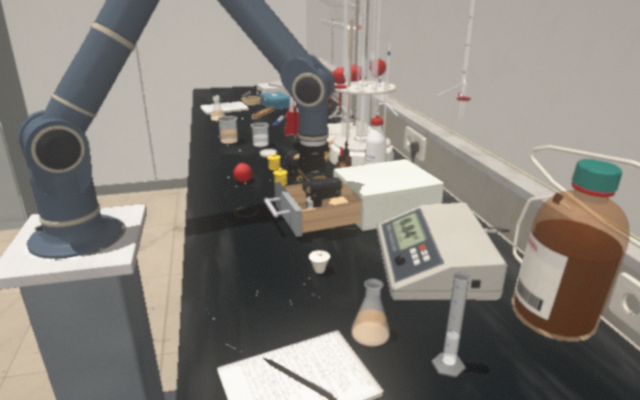

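View pics/top3.png

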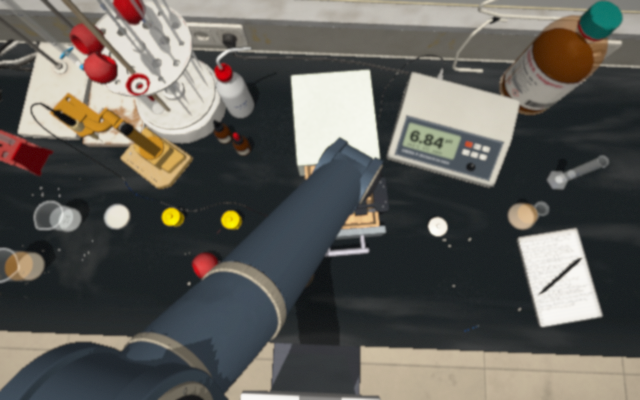

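Contact came at TCP z = 0.0277, which matches the predicted 0.028 for the jar standing on the drawer floor. In the side view the gripper is inside the drawer at (320,195). Next I release and retreat.

```bash
python3 - <<'E'
from h import *
import pickle
D=down(YAW-np.pi/2)
p=dw(-.04,0,0)
env.command_gripper(0.062); print(env.read_force(),env.read_finger_gap())
env.line_to([p[0],p[1],.17],D,v=.1)
h=dw(-.215,0,0); env.goto([h[0],h[1],.17],D)
env.command_gripper(0.0)
s=env.snapshot('top'); save(s['color'],'top4'); pickle.dump(s,open('top4.pkl','wb'))
w=env.snapshot('wrist'); save(w['color'],'wrist4'); s=env.snapshot('side'); save(s['color'][130:260,220:400],'side4')
print(env.read_t(),env.read_ee_pos(),h)
E
```

```text
[-0.36687638  0.08055837  0.52305475] 0.061942451310316914
14.325 [ 0.41120854 -0.07521464  0.17000752] [ 0.41120258 -0.07520191  0.022     ]
```

View pics/top4.png

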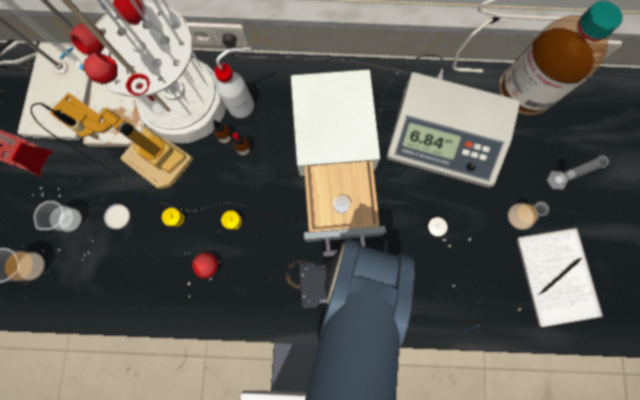

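View pics/wrist4.png

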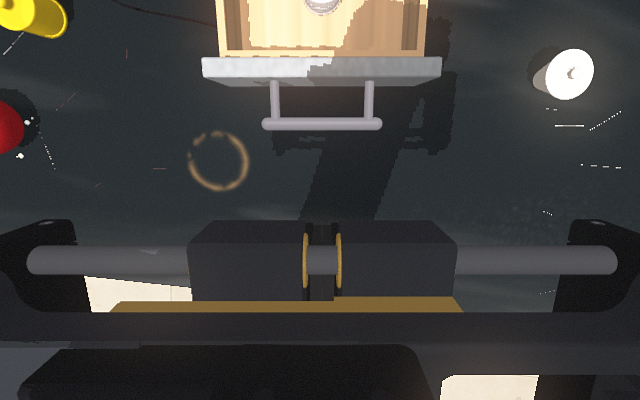

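View pics/side4.png

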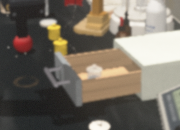

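The top view shows the jar upright in the drawer at (342,203); the wrist view shows the handle bar at (322,124), in line with the closed fingers. Now I push the bar.

```bash
python3 - <<'E'
from h import *
D=down(YAW-np.pi/2)
h=dw(-.215,0,0)
env.line_to([h[0],h[1],.045],D,v=.12)
print(env.read_ee_pos(),env.read_force())
for tgt,fl in ((-.06,10),(.03,12)):
    e=dw(tgt,0,0); r=env.line_to([e[0],e[1],.045],D,v=.06,force_limit=fl)
    q=env.read_ee_pos(); print(r,((q-O)@XD).round(4),((q-O)@YD).round(4),env.read_force(),env.read_t())
    if r and tgt<0: break
for n in ('side','top'): save(env.snapshot(n)['color'],n+'5')
E
```

```text
[ 0.41168189 -0.07534267  0.0454308 ] [ 0.57698927  0.36607013 -0.23659542]
False -0.06 -0.0001 [-1.39938844  0.59347591 -0.83864339] 18.25
True -0.0136 0.0001 [-0.7703075   0.23744691  0.84356774] 19.125
```

View pics/side5.png

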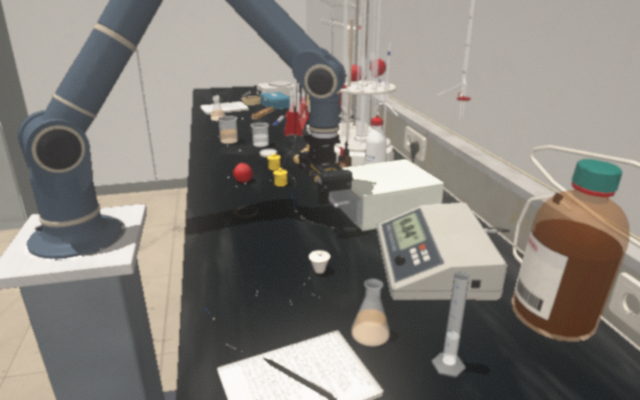

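```bash
python3 - <<'E'
from h import *
import pickle
D=down(YAW-np.pi/2)
e=dw(.01,0,0); r=env.line_to([e[0],e[1],.045],D,v=.03,force_limit=10)
q=env.read_ee_pos(); print(r,((q-O)@XD).round(4),env.read_force())
e=dw(-.08,0,0); env.line_to([e[0],e[1],.045],D,v=.12)
env.line_to([e[0],e[1],.2],D,v=.2)
env.goto([.35,.45,.25],D)
t=env.snapshot('top'); save(t['color'],'top6'); s=env.snapshot('side'); save(s['color'],'side6')
P=np.array([[dep(t,u,v) for u in range(285,395)] for v in range(130,230)]).reshape(-1,3)
d=P-O; x=d@XD;y=d@YD
m=(abs(y)<.09)&(P[:,2]>.068)&(P[:,2]<.088)&(x<.06)
print('panel outer',np.percentile(x[m],[0,2,10,50]),m.sum(),'shut expect',-.119+.154)
m=(abs(y)<.045)&(P[:,2]>.045)&(P[:,2]<.068)&(x<.03); print('bar',np.percentile(x[m],[0,10,50]) if m.any() else 0)
print('cruc',dep(t,437,226),env.read_t())
E
```

```text
True -0.0139 [0.34873779 0.39249297 0.03415745]
panel outer [0.03496407 0.03544551 0.03600877 0.04227514] 652 shut expect 0.035
bar [-0.0052116  -0.00374083  0.00190595]
cruc [ 0.54293723 -0.28247957  0.04241001] 23.2833
```

View pics/top6.png

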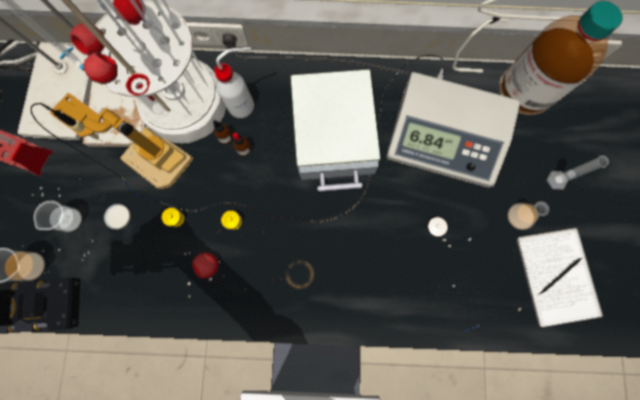

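View pics/side6.png

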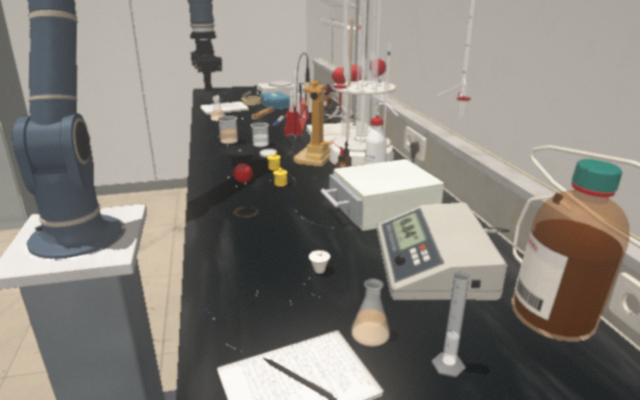

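Panel face measured at 0.035, as expected for a shut drawer. The top view shows the drawer shut (handle at (340,185)), the crucible still at (437,226), and the arm clear.

```bash
python3 - <<'E'
from h import *
env.job_done(); print(env.read_t())
E
```

```text
the job is handed in; nothing more can be done
the job is handed in; nothing more can be done
```

I stood the weighing bottle upright in the front part of the drawer, pushed the drawer shut by its handle, backed the arm away and handed the job in. The clock read about 23 s at my last check.

- **Bottle:** I chose the clear jar at pixel (205,196) in the top view and gripped its body; the fingers stopped at 36.9 mm. It touched the drawer floor at the height I expected, and the top view taken before the push showed it upright. I could not see it once the drawer was shut, so its final stance is not checked directly; the push averaged 0.06 m/s and met no unexpected resistance.
- **Drawer:** The front panel measured at 0.035 m against 0.035 m expected for fully shut, and a second push gained nothing.
- **Bystanders:** In the last pictures the crucible had not visibly moved, and neither had the yellow look-alikes or the red bulb.

None of the checks failed. The top and wrist views put the bottle within about 2–3 mm of each other, which is roughly the calibration error.

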